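# Close up the sample box

### The job

Get the sample box ready for transport: first push the upright yellow flap down flat over the tubes, then push the blue hinged cover over and press it fully shut on top. Do it gently with the fingertips: no slamming or forcing, do not pick anything up, and leave the tubes and everything else on the bench where they are. Finish with the arm clear of it.

Things in the scene. Friction and masses are not known exactly. Their poses are not given: they have to be found in the camera images.
- box: White open-topped sample box, 170 mm (its x) by 210 mm (its y) by 105 mm tall, walls 5 mm, fixed to the bench. Origin: centre of its underside; z up; its yaw varies between about 50 and 115 degrees, so its -x wall is on the robot's right and its +x wall on the left. The yellow flap is hinged inside its -x wall, the blue cover on top of its +x wall; both hinge lines run along the box's y. A small 12 mm grip block stands out of each y wall.
- flap (a joint): Angle (rad) of the yellow flap, a plate 90 mm long from its hinge, 170 mm wide, 4 mm thick, with a black strip on its outer face by the free edge. 0 = folded down, level, over the tubes (a stop); about 1.57 = standing straight up; stop at 1.75. Its light friction hinge keeps it where it is left; about 1 N at the edge moves it. While it stands up it blocks the cover.
- flap_edge (a point): Middle of the flap's free edge, mid-thickness, 90 mm from the hinge line.
- flap_hinge (a point): Middle of the flap's hinge line: 78 mm to the box's -x side of its origin, 94 mm above the bench. The free edge swings from above it towards the box's +x as it folds; the face to push is the one that looks to the box's -x while the flap stands (its upper face once folded).
- cover (a joint): Angle (rad) of the blue cover, a plate 178 mm long from its hinge, 222 mm wide, 6 mm thick, with a 12 mm skirt under its free edge and sides. 0 = shut, level (a stop); about 1.57 = standing straight up; above that it leans out, away from the box; stop at 1.95. Its stiff friction hinge keeps it where it is left; about 2 to 4 N at the edge moves it, so it must be pushed all the way.
- cover_edge (a point): Middle of the cover's free edge, 178 mm from the hinge line, mid-thickness of the plate. With the cover upright it is about 284 mm above the bench.
- cover_hinge (a point): Middle of the cover's hinge line: 88 mm to the box's +x side of its origin, 106 mm above the bench. It lies in the plate's underside; the outer face, which is the one to push, lies 6 mm beyond it: it looks to the box's +x while the cover stands and up once it is shut (112 mm above the bench).
- tube0: Sample tube at x -30, y -60 mm in the box: 80 mm tall, 13 mm thick, with a 15 mm wide red cap, standing loose in a hole; its top is 85 mm above the bench, below the folded flap's underside at 92 mm. Origin: centre of its foot, z up. To be left in its hole.
- tube1: Sample tube at x +20, y 0 mm in the box: 80 mm tall, 13 mm thick, with a 15 mm wide red cap, standing loose in a hole; its top is 85 mm above the bench, below the folded flap's underside at 92 mm. Origin: centre of its foot, z up. To be left in its hole.
- tube2: Sample tube at x -30, y +60 mm in the box: 80 mm tall, 13 mm thick, with a 15 mm wide red cap, standing loose in a hole; its top is 85 mm above the bench, below the folded flap's underside at 92 mm. Origin: centre of its foot, z up. To be left in its hole.
- tip_box: Loose blue and lime pipette-tip box, 80 by 120 by 57 mm tall, on the bench beside the box on the cover's side (+x of the box), partly under the leaning cover. Origin: centre of its underside. Leave alone.
- marker: Loose white marker pen with a black cap, 125 mm long, 14 mm thick, lying beside the box on its -y side, beyond it from the robot. Origin: its underside, mid-length. Leave alone.
- reagent: Loose amber bottle, 60 mm across, 120 mm tall. Origin: centre of its underside. Leave alone.
- beaker: Loose glass beaker, 66 mm across, 80 mm tall. Origin: centre of its underside. Leave alone.
- tube_rack: Loose white rack of red-capped tubes, 70 by 160 by 108 mm tall. Origin: centre of its underside. Leave alone.

How it is judged:
By the outcome, as a careful person would: the job done as asked, in the order asked, and still so for the second after the job is handed in, with the robot touching nothing.
It also fails if it takes over 58 s, if anything falls off the work surface, if the arm or the gripper's body presses on something with over 40 N, if the wrist force passes 120 N, or if a joint passes its speed limit or range.

### The arm

A 6-joint arm with a two-finger parallel gripper is mounted at the origin on the work surface. World frame = base frame: x ahead of the robot, y to its left, z up, the work surface at z = 0. Lengths are in mm, angles in rad, forces in N, time in s.
With the tool pointing down it reaches from about 350 to 775 mm from the base axis. Payload 7.3 kg.
Tool frame: the origin (TCP) lies midway between the tips of the shut fingers; the grasp point (between the pads) lies 19 mm behind it; x points along the fingers, y is the direction in which the jaws open and shut, and the axes are right-handed (so a half turn about x gives the same grasp; the last joint's range is limited). The gripper opens to 92 mm and grips with 3 to 60 N. Pads are 19 mm wide; open, the fingers measure 130 mm over their backs; the gripper's body (75 mm by 190 mm) begins 47 mm behind the grasp point.
Start: joints at [1.114, 0.342, 1.524, -0, 1.275, -0.146], TCP at [160.541, 499.871, 226.741] pointing down, gripper open.
Joint ranges: [-2.53, 2.53], [-0.77, 2.02], [0.04, 2.7], [-1, 4.14], [0.28, 2.66], [-3.11, 3.11]. Speed limits (rad/s): [2.57, 2.57, 3.14, 3.14, 3.14, 3.14].

### API

Orientations are given as [roll, pitch, yaw] about the fixed x, y, z axes, in that order (R = Rz(yaw) Ry(pitch) Rx(roll)).
In Python, from plant import bot gives the robot as it stands. The module is installed in compiled form; this text tells all that it offers.
- The arm moves only by the shell command python3 -m handwheel 'ROWS' [OPENING]. ROWS is JSON, a list that holds one entry, the list of rows, each a list of 4 numbers: the shift along the tool's x, y, z in cm, then the turn about the tool's x in rad. A call has 1 to 8 rows; each row shifts and turns the commanded pose from where the row before left it, along the tool's axes as they then stand; what a row does not reach is not made up. A row lasts 1/12 s, in which the tool goes at most 41.7 mm and 7.16 degrees, less where a joint would pass 70% of its speed; a pose out of reach is approached as far as the arm can. A call is refused whole if a number of a shift passes 4.17 or a number of a turn 0.125, either way. A call with a gripper value outside its range is refused whole. OPENING is the opening, from 0 (shut) to 1 (fully open), set as the call begins (- or left out, the last holds). The fingers move at their own pace and stop on an object; the grip force is fixed at half the most. Time passes only in rows, so rows that do not move let the fingers close. It gives the time, the measured TCP pose, the force and the opening at its end, in the units of the state.
- bot.get_obs(): the state, without advancing time (a new reading comes with each control period).
- bot.capture(name): name is "scene" or "top"; returns (picture, depth): 420x560x3 uint8, red, green, blue; 420x560 float32, mm along the optical axis (not along the pixel's ray), 0 where there is no reading.
- bot.camera_model(name): a dict with "fx", "fy", "cx", "cy" (pixels), "position" and "rotation" of the camera in the world. Camera axes: x right, y down, z forward; pixel columns grow to the right and rows downward; lengths in mm; the calibration is good to about 2 mm. A picture is of the moment at which its call begins. camera_model takes no time and is no camera call.
- bot.close_job(): hands the job in, once; it reports no verdict.
Trained networks look in the newest picture that a camera, given by its name, has taken for a name from the list of things; names that differ only in an ending like _2 or _b are one class to them, and where a whole thing is asked for, a point or a joint stands for the part that bears it (a point fixed in the world has none). Each returns a list of dicts, best first, with "conf" (0 to 1); they miss things now and then, are a little off and sometimes report something else, mostly with a low value. They report only what shows in the picture. A call takes as long as a camera call.
- bot.find_in(camera, label): "bbox" ([left, top, width, height] in pixels, round what is visible of it).
- bot.spot_point(camera, label): "point" ([column, row] in pixels: a listed point, or the origin of a listed thing).
The state is a dict: "time": time; "joint_positions": joint angles; "dq": joint speeds; "tau": joint torques, N m; "tool_pos": TCP position; "tcp_rot": TCP orientation; "contact_force": force on the tool from outside, world axes, zero at the start; "moment": the same for the moment, N m; "grip_width": finger opening in mm.
Only numpy, scipy, OpenCV 4.12 (cv2) and the standard library are available. Lean on these libraries where they do the work, as an engineer would, in place of code of your own. Each camera call takes 0.05 s, during which the arm holds its last target.

## Working session

There is one attempt and no reset: what is moved stays moved. The work goes in short steps, Python scripts to look and compute and a shell command to move; the robot and the scene stay as the last step left them, time stands still between calls to the robot, and variables do not carry over. Pictures are saved under pics/ and viewed, and the job is handed in when it is done.

```bash
mkdir -p pics
python3 - <<'E'
from plant import bot
import cv2,json
o=bot.get_obs()
print({k:o[k] for k in ['time','tool_pos','tcp_rot','grip_width','contact_force']})
for c in ['scene','top']:
    p,d=bot.capture(c); cv2.imwrite(f'pics/{c}0.png',p[:,:,::-1]); print(c,bot.camera_model(c))
    for l in ['box','flap_edge','flap_hinge','cover_edge','cover_hinge','tip_box','marker','reagent','beaker','tube_rack']:
        r=bot.spot_point(c,l)[:1]
        print(l,[(x['point'],x['conf'],d[int(x['point'][1]),int(x['point'][0])] if 0<=x['point'][1]<420 and 0<=x['point'][0]<560 else None) for x in r])
E
```

```text
{'time': 0.0, 'tool_pos': array([160.35562185, 499.50398803, 226.06839828]), 'tcp_rot': array([-1.69752458,  1.56934117, -2.00828788]), 'grip_width': 91.9970733578207, 'contact_force': array([-0.82380674,  0.49617119, -0.41201685])}
scene {'fx': 410.97573496452105, 'fy': 410.97573496452105, 'cx': 286.77969447048747, 'cy': 208.4640727451563, 'position': array([1107.01444202,  241.47680265,  766.55440875]), 'rotation': array([-2.38605417, -0.00938737,  1.96030423])}
box [([320.4, 235.7], 0.75, np.float32(925.06744))]
flap_edge [([291.5, 177.0], 0.73, np.float32(863.915))]
flap_hinge [([290.0, 203.3], 0.55, np.float32(933.77466))]
cover_edge [([399.0, 151.9], 0.69, np.float32(775.6829))]
cover_hinge [([363.9, 212.5], 0.79, np.float32(899.2175))]
tip_box [([386.5, 255.0], 0.76, np.float32(882.72614))]
marker [([326.6, 289.5], 0.96, np.float32(877.3277))]
reagent [([207.6, 168.7], 0.75, np.float32(1118.1919))]
beaker [([458.7, 289.4], 0.8, np.float32(846.76776))]
tube_rack [([141.8, 201.5], 0.69, np.float32(1033.8014))]
top {'fx': 400.8112346331098, 'fy': 400.8112346331098, 'cx': 279.11679425085663, 'cy': 211.41746068373945, 'position': array([368.27380448,  11.080265  , 999.73902593]), 'rotation': array([-2.98680547, -0.01925685, -1.56114965])}
box [([239.9, 225.3], 0.73, np.float32(952.5716))]
flap_edge [([271.3, 204.6], 0.59, np.float32(913.68207))]
flap_hinge [([276.3, 210.3], 0.63, np.float32(905.7009))]
cover_edge [([158.9, 221.3], 0.63, np.float32(722.84753))]
cover_hinge [([199.3, 226.7], 0.95, np.float32(885.37305))]
tip_box [([115.1, 210.1], 0.64, np.float32(930.4313))]
marker [([221.9, 170.4], 0.54, np.float32(1014.7011))]
reagent [([395.6, 269.1], 0.8, np.float32(915.9002))]
beaker [([115.4, 211.6], 0.69, np.float32(932.09753))]
tube_rack [([430.2, 202.0], 0.93, np.float32(943.0038))]
```

View pics/scene0.png

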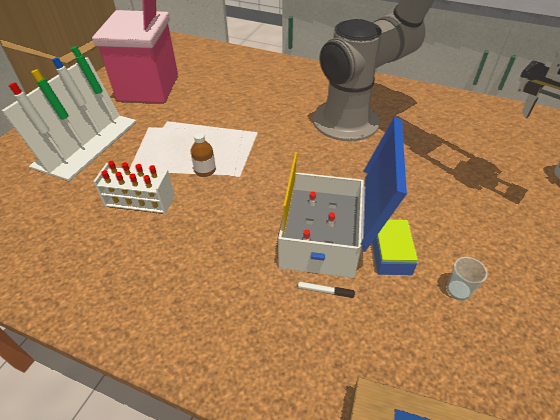

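View pics/top0.png

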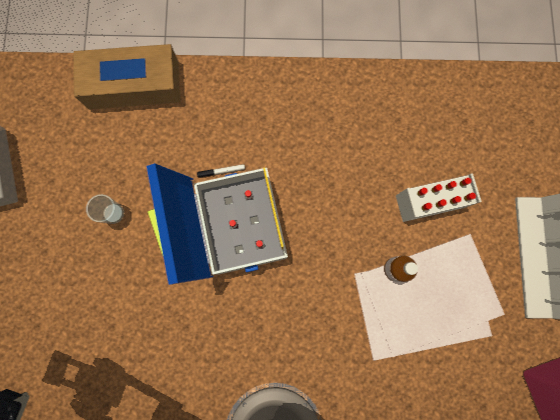

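```bash
cat > h.py <<'E'
import numpy as np
from scipy.spatial.transform import Rotation as R
from plant import bot
def cam(c):
    m=bot.camera_model(c); return m,R.from_euler('xyz',m['rotation']).as_matrix(),np.array(m['position'])
def onz(c,uv,z):
    m,r,p=cam(c); v=r@np.array([(uv[0]-m['cx'])/m['fx'],(uv[1]-m['cy'])/m['fy'],1]); return p+v*(z-p[2])/v[2]
def proj(c,X):
    m,r,p=cam(c); q=(np.atleast_2d(X)-p)@r; return np.c_[m['cx']+m['fx']*q[:,0]/q[:,2],m['cy']+m['fy']*q[:,1]/q[:,2]]
def cloud(c,d):
    m,r,p=cam(c); v,u=np.mgrid[:420,:560]; P=np.stack([(u-m['cx'])/m['fx']*d,(v-m['cy'])/m['fy']*d,d],-1); return P@r.T+p
def st():
    o=bot.get_obs(); Q=R.from_euler('xyz',o['tcp_rot']).as_matrix(); return o,Q
E
python3 - <<'E'
from h import *
for c,b,f,ch in [('scene',(320.4,235.7),(290,203.3),(363.9,212.5)),('top',(239.9,225.3),(276.3,210.3),(199.3,226.7))]:
    print(c,onz(c,b,0),onz(c,f,94),onz(c,ch,106))
print(st()[1])
E
```

```text
scene [488.33199467  83.04732534   0.        ] [500.72608291   7.3540056   94.        ] [474.63769088 171.44704561 106.        ]
top [488.0144291   91.30435861   0.        ] [512.29525432   1.47190989  94.        ] [471.08456277 173.31045097 106.        ]
[[ 6.52904952e-05  3.05785730e-01  9.52100353e-01]
 [ 1.70618623e-04  9.52100338e-01 -3.05785737e-01]
 [-9.99999983e-01  1.82410953e-04  9.99036238e-06]]
```

```bash
cat > fit.py <<'E'
from h import *
import cv2,sys
from scipy.optimize import least_squares
def frame(b):
    x,y,yaw=b; return R.from_euler('z',yaw).as_matrix(),np.array([x,y,0])
def angles(b,save=None,caps=('scene','top')):
    Rb,t=frame(b); out={}
    for c in caps:
        p,d=bot.capture(c); 
        P=cloud(c,d); ok=d>0; L=(P-t)@Rb
        hsv=cv2.cvtColor(p,cv2.COLOR_RGB2HSV)
        yel=cv2.inRange(hsv,(21,120,60),(29,255,255))>0
        blu=cv2.inRange(hsv,(105,120,40),(125,255,255))>0
        for n,msk,h,w in [('flap',yel,(-78,94),92),('cover',blu,(88,106),185)]:
            dx=(L[...,0]-h[0])*(1 if n=='flap' else -1); dz=L[...,2]-h[1]
            s=msk&ok&(np.abs(L[...,1])<110)&(np.hypot(dx,dz)>30)&(np.hypot(dx,dz)<w+8)&(dz>-15)
            a=np.arctan2(dz[s],dx[s])
            out[c,n]=(int(s.sum()),np.round(np.percentile(a,[10,50,90]),3) if s.sum()>10 else None)
        if save:
            im=p[:,:,::-1].copy(); cv2.imwrite(f'pics/{c}{save}.png',im)
    return out
if __name__=='__main__':
    pts=[]
    for c in ['top','scene']:
        p,d=bot.capture(c); P=cloud(c,d)
        s=(d>0)&(np.abs(P[...,2]-105)<5)&(np.hypot(P[...,0]-488,P[...,1]-87)<150)
        hsv=cv2.cvtColor(p,cv2.COLOR_RGB2HSV); s&=hsv[...,1]<70
        Q=P[s]; print(c,len(Q),Q.mean(0)); pts.append((c,Q))
    def res(b,Q):
        Rb,t=frame(b); L=(Q-t)@Rb; ax=np.abs(L[:,0]);ay=np.abs(L[:,1])
        return np.minimum(np.hypot(np.maximum(ax-82.5,ay-102.5),0),20)
    for c,Q in pts+[('both',np.vstack([q for _,q in pts]))]:
        best=None
        for y0 in [1.6,1.75,1.9]:
            r=least_squares(res,[488,87,y0],args=(Q,),loss='soft_l1',f_scale=2,x_scale=[1,1,.01])
            if best is None or r.cost<best.cost: best=r
        print(c,best.x,np.median(res(best.x,Q)))
    b=best.x; print(angles(b))
    Rb,t=frame(b)
    for c in ['top','scene']:
        p,d=bot.capture(c); im=cv2.resize(p[:,:,::-1],None,fx=1,fy=1).copy()
        for z,col in [(105,(0,255,0)),(0,(255,0,255))]:
            C=np.array([[-85,-105,z],[85,-105,z],[85,105,z],[-85,105,z]])@Rb.T+t
            cv2.polylines(im,[np.int32(np.round(proj(c,C)*8))],True,col,1,cv2.LINE_AA,3)
        u,v=np.int32(proj(c,[t])[0]); crop=im[max(v-110,0):v+90,u-130:u+130]
        cv2.imwrite(f'pics/{c}fit.png',cv2.resize(crop,None,fx=3,fy=3))
E
python3 fit.py
```

```text
top 863 [481.60568548 110.25906821 105.23639295]
scene 771 [502.46469942 118.06697133 104.26674071]
top [488.28129311  83.50255735   1.80795193] 1.6822785379733602
scene [492.35614446  84.91528208   1.80713827] 1.7503174544354465
both [490.4376419   84.17454129   1.80762193] 2.2525948149619666
{('scene', 'flap'): (298, array([1.53 , 1.538, 1.574])), ('scene', 'cover'): (2059, array([1.759, 1.811, 1.827])), ('top', 'flap'): (169, array([1.53 , 1.549, 1.569])), ('top', 'cover'): (4170, array([1.777, 1.82 , 1.833]))}
```

```bash
python3 -c "
import cv2,numpy as np
a=cv2.imread('pics/topfit.png');b=cv2.imread('pics/scenefit.png')
cv2.imwrite('pics/f.png',cv2.resize(np.hstack([a,b]),(800,308)))"
python3 - <<'E'
from fit import *
b=(490.4,84.2,1.8076); Rb,t=frame(b)
for n,q in [('flapedge',(-78,0,184)),('hingeC',(88,0,106)),('bx',None)]:
    print(n, Rb@np.array(q)+t if q else Rb[:,0])
p,d=bot.capture('top');P=cloud('top',d);L=(P-t)@Rb
s=(d>0)&(L[...,2]>20)&(np.hypot(L[...,0],L[...,1])<350)&(np.abs(L[...,1])<130)
print('max z by local x:',[(x,round(float(L[...,2][s&(abs(L[...,0]-x)<10)].max(initial=0)))) for x in range(-240,260,20)])
E
```

```text
flapedge [508.6985429    8.37676261 184.        ]
hingeC [469.75549006 169.74416526 106.        ]
bx [-0.2345967   0.97209279  0.        ]
max z by local x: [(-240, 0), (-220, 0), (-200, 0), (-180, 0), (-160, 0), (-140, 0), (-120, 0), (-100, 0), (-80, 188), (-60, 110), (-40, 109), (-20, 109), (0, 109), (20, 109), (40, 109), (60, 108), (80, 162), (100, 239), (120, 284), (140, 281), (160, 0), (180, 0), (200, 62), (220, 0), (240, 0)]
```

View pics/f.png

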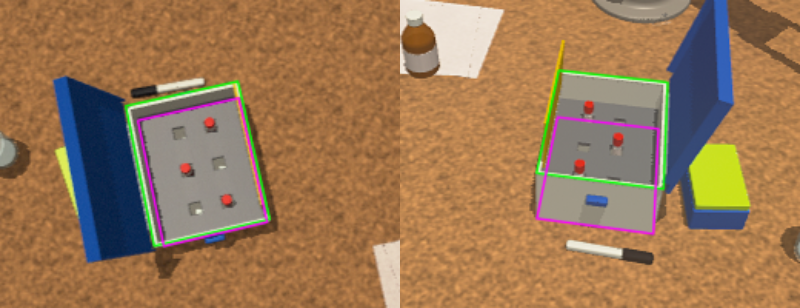

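```bash
cat > w.py <<'E'
from fit import *
b=(490.4,84.2,1.8076)
def where():
    o,Q=st(); Rb,t=frame(b); L=(o['tool_pos']-t)@Rb; A=Q.T@Rb
    print('t',round(o['time'],2),'local',L.round(1),'F(box)',(o['contact_force']@Rb).round(1),'w',round(o['grip_width'],1),'q',np.round(o['joint_positions'],2)); return L,A
def to(x,y,z):
    L,A=where(); print('tool shift cm to',(x,y,z),(A@(np.array([x,y,z])-L)/10).round(2)); print('axes(tool rows in box)',A.round(3).tolist())
E
python3 -m handwheel '[[[-1.4,0,0,0.1137],[-1.4,0,0,0.1137],[-1.4,0,0,0.1137],[-1.4,0,0,0.1137],[-1.4,0,0,0.1137],[-1.4,0,0,0.1137],[-1.4,0,0,0.1137],[-1.4,0,0,0.1137]]]' 0
python3 -m handwheel '[[[0,0,0,0.1137],[0,0,0,0],[0,0,0,0]]]'
python3 -c "
from w import *
to(-125,0,338)"
```

```text
time: 2.12
tool_pos: [160.5, 499.8, 339.4]
tcp_rot: [2.155, 1.571, 0.929]
contact_force: [-1.4, -0.2, 0.3]
grip_width: 43.0
time: 2.37
tool_pos: [160.5, 499.7, 338.5]
tcp_rot: [-0.8, 1.57, -2.131]
contact_force: [-0.0, -0.0, -0.0]
grip_width: 22.9
t 2.37 local [481.3 223.2 338.5] F(box) [-0.  0. -0.] w 22.9 q [1.11 0.28 1.31 0.   1.56 0.87]
tool shift cm to (-125, 0, 338) [6.000e-02 2.213e+01 6.070e+01]
axes(tool rows in box) [[-0.0, 0.0, -1.0], [0.003, -1.0, -0.0], [-1.0, -0.003, 0.0]]
```

```bash
python3 -m handwheel '[[[0,1.23,3.37,0],[0,1.23,3.37,0],[0,1.23,3.37,0],[0,1.23,3.37,0],[0,1.23,3.37,0],[0,1.23,3.37,0],[0,1.23,3.37,0],[0,1.23,3.37,0]]]' 0
python3 -m handwheel '[[[0,1.23,3.37,0],[0,1.23,3.37,0],[0,1.23,3.37,0],[0,1.23,3.37,0],[0,1.23,3.37,0],[0,1.23,3.37,0],[0,1.23,3.37,0],[0,1.23,3.37,0]]]'
python3 -m handwheel '[[[0,1.23,3.37,0],[0,1.23,3.37,0],[0,0,0,0],[0,0,0,0]]]'
python3 -c "
from w import *
to(-125,0,160)"
```

```text
time: 3.03
tool_pos: [319.7, 259.2, 338.3]
tcp_rot: [-1.398, 1.57, -2.728]
contact_force: [1.2, 0.6, -0.6]
grip_width: 0.5
time: 3.7
tool_pos: [478.7, 20.1, 338.1]
tcp_rot: [-2.114, 1.57, 2.839]
contact_force: [0.7, 0.6, -0.1]
grip_width: 0.4
time: 4.03
tool_pos: [518.2, -39.3, 337.2]
tcp_rot: [-2.102, 1.568, 2.847]
contact_force: [-0.6, -0.0, -0.0]
grip_width: 0.4
t 4.03 local [-126.5    1.9  337.2] F(box) [ 0.1  0.6 -0. ] w 0.4 q [-0.22  0.27  1.32  0.    1.55 -0.46]
tool shift cm to (-125, 0, 160) [17.72  0.24 -0.13]
axes(tool rows in box) [[0.001, 0.002, -1.0], [-0.0, -1.0, -0.002], [-1.0, 0.0, -0.001]]
```

```bash
python3 -m handwheel '[[[2.2,0.03,0,0],[2.2,0.03,0,0],[2.2,0.03,0,0],[2.2,0.03,0,0],[2.2,0.03,0,0],[2.2,0.03,0,0],[2.2,0.03,0,0],[2.2,0.03,0,0]]]' 0
python3 -m handwheel '[[[0,0,-0.8,0],[0,0,-0.8,0],[0,0,-0.8,0],[0,0,-0.6,0],[0,0,-0.4,0],[0,0,0,0]]]'
python3 -c "
from w import *
where(); print(angles(b,'1'))
r=74
for th in np.linspace(1.54,-.0,13):
    print(round(th,2),(-78+r*np.cos(th)-2*np.sin(th)-9.5).round(1),(94+r*np.sin(th)+2*np.cos(th)).round(1))"
```

```text
time: 4.7
tool_pos: [519.5, -35.8, 161.9]
tcp_rot: [-3.057, 1.57, 1.896]
contact_force: [0.3, -0.3, 0.1]
grip_width: 0.6
time: 5.2
tool_pos: [512.6, -3.2, 163.8]
tcp_rot: [1.307, 1.569, -0.025]
contact_force: [0.1, -0.3, 0.1]
grip_width: 0.6
t 5.2 local [-90.1  -1.1 163.8] F(box) [-0.3 -0.1  0.1] w 0.6 q [-0.16  0.38  1.65  0.    1.11 -0.39]
{('scene', 'flap'): (134, array([1.52 , 1.529, 1.573])), ('scene', 'cover'): (2361, array([1.762, 1.813, 1.826])), ('top', 'flap'): (0, None), ('top', 'cover'): (4164, array([1.778, 1.82 , 1.832]))}
1.54 -87.2 168.0
1.41 -77.7 167.4
1.28 -68.4 165.5
1.16 -59.4 162.5
1.03 -50.9 158.3
0.9 -43.0 153.1
0.77 -35.8 146.9
0.64 -29.4 139.9
0.51 -24.0 132.1
0.38 -19.7 123.6
0.26 -16.4 114.7
0.13 -14.4 105.5
-0.0 -13.5 96.0
```

View pics/scene1.png

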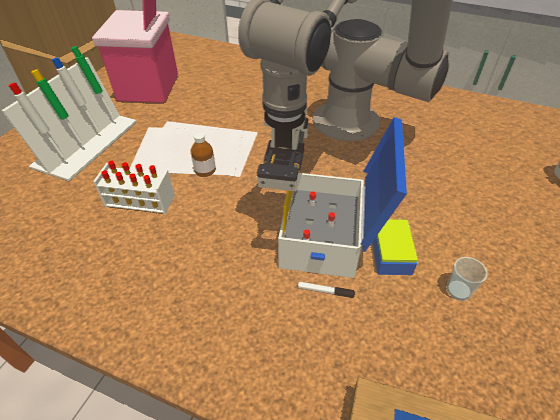

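```bash
python3 -m handwheel '[[[0,0,-0.41,0],[0,0,-0.41,0],[0,0,-0.41,0],[0.1,0,-0.47,0],[0.1,0,-0.47,0],[0.15,0,-0.45,0],[0.15,0,-0.45,0],[0,0,0,0]]]' 0
python3 -c "
from w import *
where(); print(angles(b,'2',('scene',)))"
```

```text
time: 5.97
tool_pos: [504.7, 26.5, 157.3]
tcp_rot: [-2.342, 1.57, 2.608]
contact_force: [0.6, -0.1, 0.1]
grip_width: 0.5
t 5.97 local [-59.4  -0.3 157.3] F(box) [-0.3 -0.5  0.1] w 0.5 q [-0.1   0.38  1.68  0.    1.09 -0.34]
{('scene', 'flap'): (336, array([1.101, 1.138, 1.172])), ('scene', 'cover'): (2317, array([1.763, 1.813, 1.826]))}
```

View pics/scene2.png

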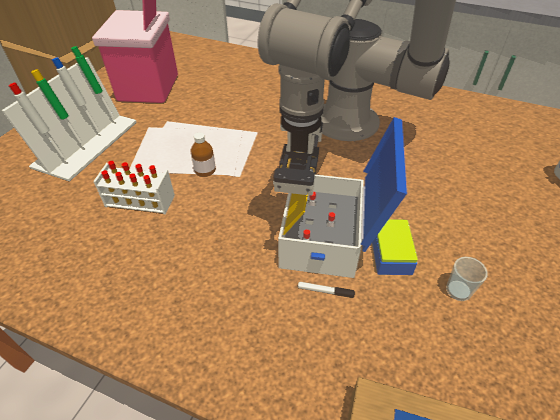

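```bash
python3 -m handwheel '[[[0.4,0,-0.66,0],[0.4,0,-0.66,0],[0.47,0,-0.51,0],[0.47,0,-0.51,0],[0.56,0,-0.4,0],[0.56,0,-0.4,0],[0.62,0,-0.29,0],[0.62,0,-0.29,0]]]' 0
python3 -m handwheel '[[[0.5,0,-0.13,0],[0.5,0,-0.13,0],[0.2,0,-0.03,0],[0.2,0,-0.03,0],[0,0,0,0]]]' 0
python3 -c "
from w import *
where(); print(angles(b,'3',('scene',)))"
```

```text
time: 6.68
tool_pos: [496.3, 62.1, 116.0]
tcp_rot: [-2.433, 1.571, 2.517]
contact_force: [1.1, -0.3, 0.4]
grip_width: 0.5
time: 7.1
tool_pos: [495.6, 64.8, 102.4]
tcp_rot: [-1.945, 1.57, 3.003]
contact_force: [0.0, 0.2, -0.6]
grip_width: 0.7
t 7.1 local [-20.1  -0.5 102.4] F(box) [ 0.2 -0.1 -0.6] w 0.7 q [-0.02  0.44  1.76  0.    0.94 -0.26]
{('scene', 'flap'): (608, array([0.08 , 0.107, 0.139])), ('scene', 'cover'): (2452, array([1.762, 1.814, 1.826]))}
```

Now small downward steps until the stop shows in the force.

```bash
python3 -m handwheel '[[[0.2,0,0,0],[0.2,0,0,0],[0.1,0,0,0],[0.05,0,0,0],[0,0,0,0]]]' 0
python3 -m handwheel '[[[0.1,0,0,0],[0.05,0,0,0],[0,0,0,0]]]' 0
python3 -c "
from w import *
where(); print(angles(b,'4',('scene',)))"
```

```text
time: 7.57
tool_pos: [495.7, 64.8, 97.1]
tcp_rot: [-2.588, 1.571, 2.361]
contact_force: [-0.3, -0.1, 0.4]
grip_width: 0.4
time: 7.82
tool_pos: [495.8, 64.8, 96.2]
tcp_rot: [1.32, 1.57, -0.014]
contact_force: [-2.0, -0.1, 4.6]
grip_width: 0.4
t 7.82 local [-20.1  -0.7  96.2] F(box) [0.4 1.9 4.6] w 0.4 q [-0.02  0.45  1.77  0.    0.93 -0.26]
{('scene', 'flap'): (586, array([-0.008,  0.02 ,  0.055])), ('scene', 'cover'): (2456, array([1.763, 1.814, 1.826]))}
```

```bash
python3 -m handwheel '[[[0.05,0,0,0],[0,0,0,0],[0,0,0,0]]]' 0
python3 -m handwheel '[[[-0.3,0,0,0],[-0.6,0,0,0],[-1.5,0,0,0],[-3,0,0,0],[-3,0,0,0],[-3,0,0,0],[-3,0,0,0],[-3,0,0,0]]]' 0
python3 -m handwheel '[[[-3,0,0,0],[-3,0,0,0],[-1.5,0,0,0],[0,0,0,0]]]' 0
python3 -c "
from w import *
to(190,0,340); print(angles(b,'5'))"
```

```text
time: 8.12
tool_pos: [495.8, 64.8, 96.1]
tcp_rot: [1.314, 1.57, -0.02]
contact_force: [-3.1, 0.1, 9.1]
grip_width: 0.7
time: 8.78
tool_pos: [495.3, 64.8, 271.1]
tcp_rot: [1.713, 1.571, 0.379]
contact_force: [0.2, 0.7, 0.2]
grip_width: 0.3
time: 9.12
tool_pos: [496.9, 64.8, 348.4]
tcp_rot: [1.324, 1.563, -0.01]
contact_force: [-0.7, -0.5, -0.7]
grip_width: 0.5
t 9.12 local [-20.4  -1.7 348.4] F(box) [-0.3  0.8 -0.7] w 0.5 q [-0.02  0.23  1.35  0.    1.55 -0.26]
tool shift cm to (190, 0, 340) [  0.8   -0.18 -21.04]
axes(tool rows in box) [[-0.002, -0.007, -1.0], [-0.0, -1.0, 0.007], [-1.0, 0.0, 0.002]]
{('scene', 'flap'): (1406, array([-0.005,  0.023,  0.056])), ('scene', 'cover'): (1958, array([1.759, 1.81 , 1.828])), ('top', 'flap'): (82, array([0.   , 0.021, 0.044])), ('top', 'cover'): (3596, array([1.785, 1.82 , 1.831]))}
```

View pics/scene5.png

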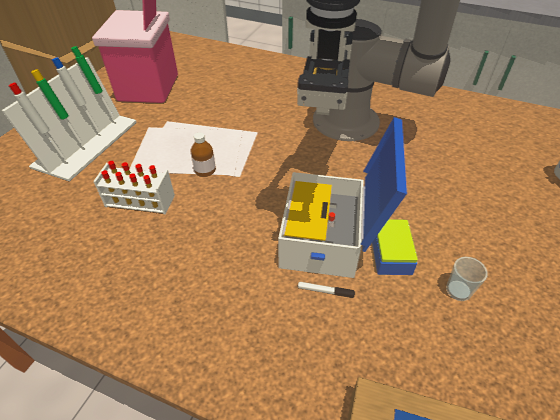

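```bash
python3 -m handwheel '[[[0,0,-2.8,0],[0,0,-2.9,0],[0,0,-2.9,0],[0,0,-2.9,0],[0,0,-2.9,0],[0,0,-2.9,0],[0,0,-2.9,0],[0,0,0,0]]]' 0
python3 -m handwheel '[[[1.5,-0.1,0,0],[1.5,-0.1,0,0],[1.5,0,0,0],[1.5,0,0,0],[1.5,0,0,0],[1.5,0,0,0],[0,0,0,0]]]' 0
python3 -c "
from w import *
to(150,0,256); print(angles(b,'6'))
r=150
for th in [1.8,1.7,1.57,1.45,1.3,1.15,1,.85,.7,.55,.4,.25,.1,0]:
    print(th,round(97.5-r*np.cos(th)+6*np.sin(th),1),round(106+r*np.sin(th)+6*np.cos(th),1))"
```

```text
time: 9.88
tool_pos: [446.2, 264.9, 342.1]
tcp_rot: [-1.957, 1.567, 2.996]
contact_force: [0.7, -0.0, 0.1]
grip_width: 0.2
time: 10.47
tool_pos: [444.4, 259.4, 249.9]
tcp_rot: [-1.41, 1.562, -2.744]
contact_force: [-0.7, -1.0, 0.4]
grip_width: 0.2
t 10.47 local [181.1   3.7 249.9] F(box) [-0.8  0.9  0.4] w 0.2 q [ 0.38  0.31  1.51 -0.    1.33  0.14]
tool shift cm to (150, 0, 256) [-0.61  0.36  3.11]
axes(tool rows in box) [[-0.001, 0.008, -1.0], [-0.0, -1.0, -0.008], [-1.0, 0.0, 0.001]]
{('scene', 'flap'): (1409, array([-0.006,  0.02 ,  0.055])), ('scene', 'cover'): (2518, array([1.762, 1.814, 1.826])), ('top', 'flap'): (1838, array([-0.003,  0.032,  0.077])), ('top', 'cover'): (4165, array([1.777, 1.82 , 1.832]))}
1.8 137.4 250.7
1.7 122.8 254.0
1.57 103.4 256.0
1.45 85.4 255.6
1.3 63.2 252.1
1.15 41.7 245.4
1 21.5 235.5
0.85 3.0 222.7
0.7 -13.4 207.2
0.55 -27.2 189.5
0.4 -38.3 169.9
0.25 -46.4 148.9
0.1 -51.2 126.9
0 -52.5 112.0
```

View pics/scene6.png

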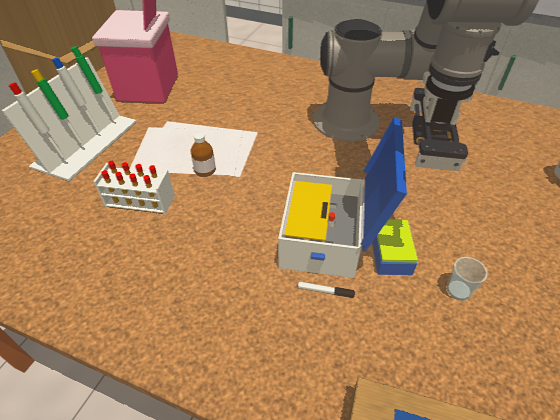

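```bash
python3 -m handwheel '[[[-0.1,0,0.8,0],[-0.1,0,0.8,0],[-0.1,0,0.6,0],[-0.1,0,0.5,0],[-0.1,0,0.5,0],[0,0,0.5,0],[0,0,0.5,0],[0,0,0,0]]]' 0
python3 -c "
from w import *
where(); print(angles(b,'7'))"
```

```text
time: 11.23
tool_pos: [456.6, 219.2, 259.5]
tcp_rot: [1.481, 1.57, 0.146]
contact_force: [0.3, 0.0, -0.3]
grip_width: 0.8
t 11.23 local [139.2   1.2 259.5] F(box) [-0.  -0.3 -0.3] w 0.8 q [ 0.3   0.28  1.52 -0.    1.34  0.06]
{('scene', 'flap'): (1406, array([-0.006,  0.022,  0.053])), ('scene', 'cover'): (1532, array([1.695, 1.752, 1.763])), ('top', 'flap'): (1837, array([-0.004,  0.031,  0.08 ])), ('top', 'cover'): (3074, array([1.711, 1.758, 1.767]))}
```

```bash
python3 -m handwheel '[[[0.04,0,0.5,0],[0.04,0,0.5,0],[0.04,0,0.5,0],[0.04,0,0.5,0],[0.04,0,0.5,0],[0.04,0,0.5,0],[0.04,0,0.5,0],[0.04,0,0.5,0]]]' 0
python3 -c "
from w import *
to(85.4,0,255.6); print(angles(b,'8'))"
```

```text
time: 12.0
tool_pos: [465.7, 180.5, 256.0]
tcp_rot: [3.014, 1.571, 1.68]
contact_force: [-0.3, 1.9, 1.5]
grip_width: 0.3
t 12.0 local [ 99.4   1.4 256. ] F(box) [ 2.  -0.1  1.5] w 0.3 q [ 0.22  0.27  1.54  0.    1.33 -0.02]
tool shift cm to (85.4, 0, 255.6) [0.04 0.14 1.4 ]
axes(tool rows in box) [[0.0, -0.0, -1.0], [-0.0, -1.0, 0.0], [-1.0, 0.0, -0.0]]
{('scene', 'flap'): (1410, array([-0.005,  0.021,  0.053])), ('scene', 'cover'): (400, array([1.429, 1.498, 1.548])), ('top', 'flap'): (1839, array([-0.005,  0.029,  0.071])), ('top', 'cover'): (645, array([1.463, 1.499, 1.522]))}
```

View pics/scene8.png

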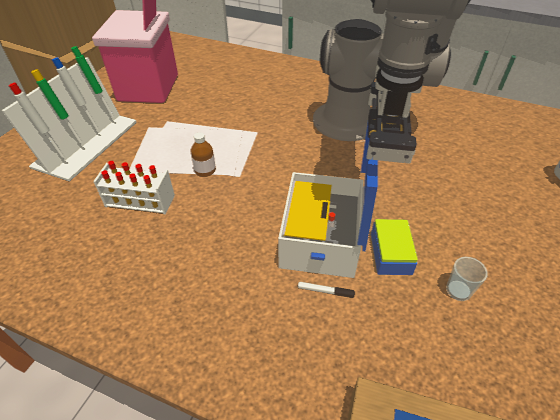

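```bash
python3 -m handwheel '[[[0,0,0.7,0],[0,0.05,0.7,0],[0.12,0.05,0.74,0],[0.12,0,0.74,0],[0.12,0,0.74,0],[0.22,0,0.72,0],[0.22,0,0.72,0],[0.22,0,0.72,0]]]' 0
python3 -m handwheel '[[[0.33,0,0.67,0],[0.33,0,0.67,0],[0.33,0,0.67,0],[0.43,0,0.62,0],[0.43,0,0.62,0],[0.43,0,0.62,0],[0,0,0,0]]]' 0
python3 -c "
from w import *
to(3,0,222.7); print(angles(b,'9'))"
```

```text
time: 12.77
tool_pos: [480.3, 124.2, 245.5]
tcp_rot: [-2.444, 1.571, 2.505]
contact_force: [-0.1, 2.0, -0.5]
grip_width: 0.6
time: 13.35
tool_pos: [489.2, 86.3, 221.9]
tcp_rot: [-1.452, 1.569, -2.787]
contact_force: [0.5, 1.5, 0.4]
grip_width: 0.8
t 13.35 local [  2.3   0.7 221.9] F(box) [ 1.3 -0.9  0.4] w 0.8 q [ 0.02  0.3   1.61 -0.    1.24 -0.22]
tool shift cm to (3, 0, 222.7) [-0.08  0.07 -0.07]
axes(tool rows in box) [[-0.0, 0.001, -1.0], [-0.001, -1.0, -0.001], [-1.0, 0.001, 0.0]]
{('scene', 'flap'): (685, array([-0.006,  0.022,  0.06 ])), ('scene', 'cover'): (2562, array([0.862, 0.884, 0.944])), ('top', 'flap'): (115, array([0.003, 0.061, 0.12 ])), ('top', 'cover'): (508, array([0.823, 0.922, 0.995]))}
```

View pics/scene9.png

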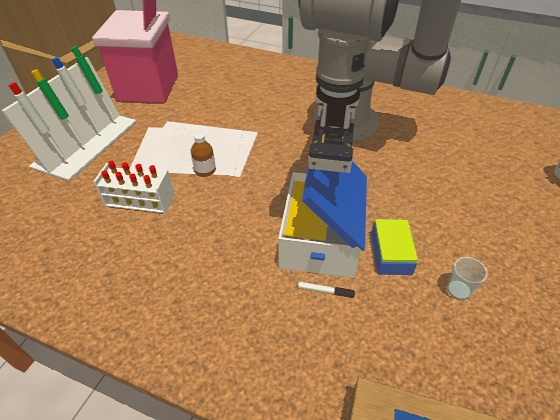

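Tracks well: the cover is at ~0.85 rad, with the fingertips on its outer face. Continuing along the arc.

```bash
python3 -m handwheel '[[[0.52,0,0.55,0],[0.52,0,0.55,0],[0.52,0,0.55,0],[0.59,0,0.46,0],[0.59,0,0.46,0],[0.59,0,0.46,0],[0.65,0,0.37,0],[0.65,0,0.37,0]]]' 0
python3 -m handwheel '[[[0.65,0,0.37,0],[0.7,0,0.27,0],[0.7,0,0.27,0],[0.7,0,0.27,0],[0.6,0,0.13,0],[0.5,0,0.11,0],[0.4,0,0.08,0],[0,0,0,0]]]' 0
python3 -c "
from w import *
to(-52,0,112); print(angles(b,'10'))"
```

```text
time: 14.12
tool_pos: [498.1, 50.3, 176.0]
tcp_rot: [-1.575, 1.571, -2.91]
contact_force: [0.7, -0.1, 0.7]
grip_width: 0.5
time: 14.78
tool_pos: [501.1, 36.2, 133.3]
tcp_rot: [-1.933, 1.569, 3.017]
contact_force: [0.2, -0.5, -0.1]
grip_width: 0.4
t 14.78 local [-49.2   0.9 133.3] F(box) [-0.5 -0.1 -0.1] w 0.4 q [-0.08  0.4   1.72  0.    1.02 -0.32]
tool shift cm to (-52, 0, 112) [2.13 0.09 0.28]
axes(tool rows in box) [[0.001, 0.001, -1.0], [-0.0, -1.0, -0.001], [-1.0, 0.0, -0.001]]
{('scene', 'flap'): (0, None), ('scene', 'cover'): (3605, array([0.169, 0.198, 0.267])), ('top', 'flap'): (0, None), ('top', 'cover'): (907, array([0.191, 0.224, 0.286]))}
```

View pics/scene10.png

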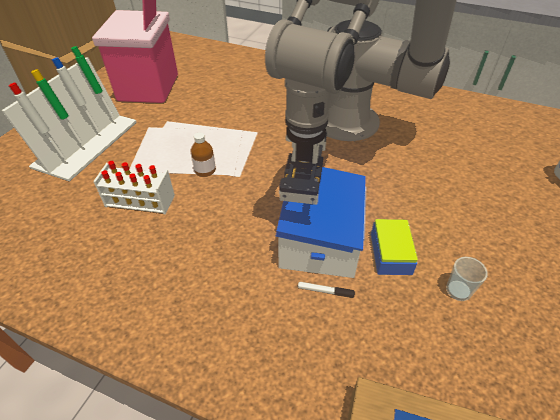

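```bash
python3 -m handwheel '[[[0.4,0,0.08,0],[0.4,0,0.05,0],[0.4,0,0.03,0],[0.3,0,0,0],[0.2,0,0,0],[0.15,0,0,0],[0.1,0,0,0],[0,0,0,0]]]' 0
python3 -m handwheel '[[[0.1,0,0,0],[0.08,0,0,0],[0,0,0,0]]]' 0
python3 -c "
from w import *
where(); print(angles(b,'11'))"
```

```text
time: 15.55
tool_pos: [501.9, 34.7, 114.5]
tcp_rot: [-2.149, 1.57, 2.801]
contact_force: [-0.7, 0.6, -0.2]
grip_width: 0.4
time: 15.8
tool_pos: [502.0, 34.7, 112.9]
tcp_rot: [2.099, 1.571, 0.765]
contact_force: [-0.1, -0.7, -0.1]
grip_width: 0.2
t 15.8 local [-50.9   0.4 112.9] F(box) [-0.6  0.3 -0.1] w 0.2 q [-0.08  0.43  1.74  0.    0.97 -0.32]
{('scene', 'flap'): (0, None), ('scene', 'cover'): (3538, array([0.037, 0.067, 0.137])), ('top', 'flap'): (0, None), ('top', 'cover'): (681, array([0.057, 0.088, 0.14 ]))}
```

```bash
python3 -m handwheel '[[[0.06,0,0,0],[0.05,0,0,0],[0,0,0,0],[0,0,0,0]]]' 0
python3 -m handwheel '[[[0.05,0,0,0],[0.03,0,0,0],[0,0,0,0],[0,0,0,0]]]' 0
python3 -c "
from w import *
where()"
```

```text
time: 16.23
tool_pos: [502.1, 34.7, 112.2]
tcp_rot: [1.415, 1.57, 0.081]
contact_force: [-1.9, 0.6, 4.6]
grip_width: 0.6
time: 16.57
tool_pos: [502.1, 34.6, 112.1]
tcp_rot: [1.276, 1.57, -0.058]
contact_force: [-3.6, 0.5, 11.9]
grip_width: 0.5
t 16.57 local [-50.9   0.2 112.1] F(box) [ 1.3  3.4 11.9] w 0.5 q [-0.08  0.43  1.74  0.    0.97 -0.32]
```

```bash
python3 -m handwheel '[[[-0.2,0,0,0],[-0.5,0,0,0],[-1.2,0,0,0],[-2.5,0,0,0],[-2.5,0,0,0],[-2.5,0,0,0],[-2.5,0,0,0],[-2.5,0,0,0]]]' 0
python3 -m handwheel '[[[-2.5,0,1.5,0],[-2.5,0,2.5,0],[-1,0,2.5,0],[0,0,2.5,0],[0,0,2.5,0],[0,0,2.5,0],[0,0,0,0],[0,0,0,0]]]' 0
python3 - <<'E'
from w import *
where(); print(angles(b,'12'))
Rb,t=frame(b)
for c in ['scene','top']:
    p,d=bot.capture(c);L=(cloud(c,d)-t)@Rb
    hsv=cv2.cvtColor(p,cv2.COLOR_RGB2HSV); m=(cv2.inRange(hsv,(105,120,40),(125,255,255))>0)&(d>0)&(abs(L[...,1])<95)
    for x in (-70,-30,0,40,75):
        q=L[...,2][m&(abs(L[...,0]-x)<10)]; print(c,x,len(q),np.median(q).round(1) if len(q) else None)
    for l in ['tip_box','marker','reagent','beaker','tube_rack']:
        r=bot.spot_point(c,l)[:1]; print(l,[x['point'] for x in r])
E
```

```text
time: 17.23
tool_pos: [501.7, 34.7, 256.3]
tcp_rot: [-2.495, 1.571, 2.454]
contact_force: [1.3, -0.7, -0.5]
grip_width: 0.4
time: 17.9
tool_pos: [534.7, -102.4, 314.5]
tcp_rot: [-2.413, 1.57, 2.534]
contact_force: [0.4, 0.8, 0.5]
grip_width: 0.3
t 17.9 local [-191.7    0.7  314.5] F(box) [ 0.7 -0.6  0.5] w 0.3 q [-0.33  0.33  1.3   0.    1.51 -0.56]
{('scene', 'flap'): (0, None), ('scene', 'cover'): (4812, array([0.029, 0.051, 0.119])), ('top', 'flap'): (0, None), ('top', 'cover'): (6010, array([0.032, 0.06 , 0.14 ]))}
scene -70 548 111.2
scene -30 558 111.2
scene 0 556 111.2
scene 40 566 111.4
scene 75 574 111.5
tip_box [[388.1, 254.5]]
marker [[326.4, 292.3]]
reagent [[206.8, 168.7]]
beaker [[458.2, 290.1]]
tube_rack [[140.9, 201.1]]
top -70 579 111.7
top -30 748 111.9
top 0 757 111.9
top 40 758 111.8
top 75 766 111.9
tip_box [[176.5, 232.3]]
marker [[221.0, 169.7]]
reagent []
beaker [[112.1, 210.3]]
tube_rack [[429.9, 204.2]]
```

View pics/scene12.png

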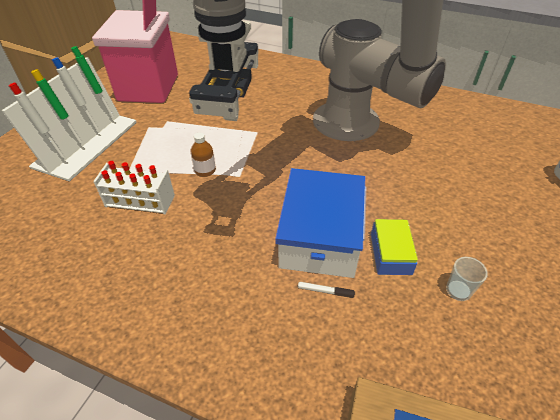

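View pics/top12.png

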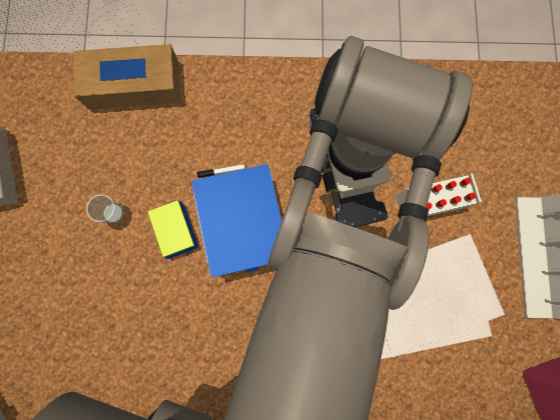

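Cover is level at 112 mm along its whole length, the other objects are where they were, and the arm is clear. Handing in.

```bash
python3 -c "
from plant import bot
bot.close_job()"
```

```text
the job is handed in; nothing more can be done
```

The sample box is closed. I pushed the yellow flap down flat first, then pushed the blue cover over and pressed it shut. Both were done with the shut fingertips, and nothing was picked up. The robot clock read about 18 s of the 58 s allowed when I handed in.

- **Flap:** it reached its stop with the fingertips at 96.1 mm and about 9 N. Before the cover went over, both cameras showed it level, to within the measurement error.
- **Cover:** it reached its stop with the fingertips at 112.1 mm and about 12 N. After I lifted away, its top measured 111.2–111.9 mm from end to end in both cameras, against the 112 mm expected when shut.
- **Arm:** it finished about 190 mm to the box's -x side of its centre, with the fingertips 314 mm up. Contact force was about zero.
- **Other items:** the scene camera put the tip box, marker, bottle, beaker and tube rack within about 3 pixels of where they started.

**Checks that disagreed or could not be made:**
- **Bottle:** the top camera could not find it at the end because the arm hid it.
- **Tip box:** the top camera's start and end points differ (115,210 then 176,232). The first was a wrong hit on the beaker, as the cover was hiding the tip box then.
- **Cover angle:** my estimate read 0.05–0.06 rad at the end because it measures the outer face, 6 mm above the hinge line. I relied on the height readings instead.
- **Tubes:** I could not see them once the box was shut. Nothing touched them directly.

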